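Close the pressure filter: draw its cover down evenly

TASK

Close the pressure filter by tightening its four black hand knobs clockwise in cross order, each knob followed by the one opposite and then the other pair, in two rounds: first give each about an eighth of a turn, then in the second round turn each by feel until it is just snug, so that the cover goes down level and is clamped evenly on its gasket. Do not let the cover cock steeply, do not overtighten any knob, and leave the rack, tub and jar where they are.

Things in the scene. Friction and masses are not known exactly. Their poses are not given: they have to be found in the camera images.
- filter_base: Steel pressure-filter holder fixed to the bench, lower flange 160 mm diameter, its top at 45 mm. Origin under the centre of its foot, z up; a drain spout points along +x. Four studs 60 mm from its axis at +x, +y, -x, -y carry knobs 1, 2, 3, 4: 1 faces 3, 2 faces 4 across the cover. On the flange lies an even black rubber gasket whose thickness varies from start to start and is not measured.
- cover: Loose steel cover under 1 kg, 10 mm thick, with a dome and stub (to 33 mm above its underside) and four forked lugs reaching 74 mm from its axis, one round each stud. Origin at the centre of its underside, z up. Starts about 58 mm above the bench, held up against the washers by hidden spring plungers (2 to 4 N each); meets the gasket after going down 3.4 to 5.8 mm.
- knob1 (a joint): Turn of hand knob 1, rad, growing clockwise from above (tightening); starts within 0.1 of 0; at equal values all knobs are equally high. Goes down 3 mm per rad and stays where left. Turning takes about 0.3 N m of friction; past contact with the gasket a moment about the vertical of 0.003 N m per N of clamping adds to it and also shows, compared with before, when the turning pauses.
- knob1_grip (a point): Grip point of black hand knob 1, on its axis, 3 mm below the top of its grip bar, about 106 mm above the bench at the start. The bar is 44 mm long (along this frame's x), 12 mm thick (along y) and 24 mm high, 21 mm of it below this point; under it is a 24 mm diameter hub, 14 mm high. Pinch the bar across y from above.
- washer1: Steel washer, 26 mm diameter, 3 mm thick, under knob 1; does not turn, goes down with it and presses on the cover's lug. Origin at the centre of its underside, z up. Snug means 20 to 75 N between washer and lug, about 45 N is best (0.13 N m of torque above free turning), built up in about 0.3 rad past contact; more crushes the gasket.
- knob2 (a joint): Turn of hand knob 2, rad, growing clockwise from above (tightening); starts within 0.1 of 0; at equal values all knobs are equally high. Goes down 3 mm per rad and stays where left. Turning takes about 0.3 N m of friction; past contact with the gasket a moment about the vertical of 0.003 N m per N of clamping adds to it and also shows, compared with before, when the turning pauses.
- knob2_grip (a point): Grip point of black hand knob 2, on its axis, 3 mm below the top of its grip bar, about 106 mm above the bench at the start. The bar is 44 mm long (along this frame's x), 12 mm thick (along y) and 24 mm high, 21 mm of it below this point; under it is a 24 mm diameter hub, 14 mm high. Pinch the bar across y from above.
- washer2: Steel washer, 26 mm diameter, 3 mm thick, under knob 2; does not turn, goes down with it and presses on the cover's lug. Origin at the centre of its underside, z up. Snug means 20 to 75 N between washer and lug, about 45 N is best (0.13 N m of torque above free turning), built up in about 0.3 rad past contact; more crushes the gasket.
- knob3 (a joint): Turn of hand knob 3, rad, growing clockwise from above (tightening); starts within 0.1 of 0; at equal values all knobs are equally high. Goes down 3 mm per rad and stays where left. Turning takes about 0.3 N m of friction; past contact with the gasket a moment about the vertical of 0.003 N m per N of clamping adds to it and also shows, compared with before, when the turning pauses.
- knob3_grip (a point): Grip point of black hand knob 3, on its axis, 3 mm below the top of its grip bar, about 106 mm above the bench at the start. The bar is 44 mm long (along this frame's x), 12 mm thick (along y) and 24 mm high, 21 mm of it below this point; under it is a 24 mm diameter hub, 14 mm high. Pinch the bar across y from above.
- washer3: Steel washer, 26 mm diameter, 3 mm thick, under knob 3; does not turn, goes down with it and presses on the cover's lug. Origin at the centre of its underside, z up. Snug means 20 to 75 N between washer and lug, about 45 N is best (0.13 N m of torque above free turning), built up in about 0.3 rad past contact; more crushes the gasket.
- knob4 (a joint): Turn of hand knob 4, rad, growing clockwise from above (tightening); starts within 0.1 of 0; at equal values all knobs are equally high. Goes down 3 mm per rad and stays where left. Turning takes about 0.3 N m of friction; past contact with the gasket a moment about the vertical of 0.003 N m per N of clamping adds to it and also shows, compared with before, when the turning pauses.
- knob4_grip (a point): Grip point of black hand knob 4, on its axis, 3 mm below the top of its grip bar, about 106 mm above the bench at the start. The bar is 44 mm long (along this frame's x), 12 mm thick (along y) and 24 mm high, 21 mm of it below this point; under it is a 24 mm diameter hub, 14 mm high. Pinch the bar across y from above.
- washer4: Steel washer, 26 mm diameter, 3 mm thick, under knob 4; does not turn, goes down with it and presses on the cover's lug. Origin at the centre of its underside, z up. Snug means 20 to 75 N between washer and lug, about 45 N is best (0.13 N m of torque above free turning), built up in about 0.3 rad past contact; more crushes the gasket.
- tube_rack: White test-tube rack, 76 x 150 mm, with capped tubes 100 mm high, standing loose near the filter (bystander). Origin under its centre.
- waste_tub: Yellow open plastic tub, 130 x 100 x 85 mm high, loose (bystander). Origin under its centre.
- reagent_jar: Small amber screw-cap jar, 48 mm diameter, 62 mm high, loose (bystander). Origin under its centre.
Mind the look-alikes: they are no part of the job. Of the things like the filter_base, leave any that is red; of the rest the larger one is meant.

How it is judged:
By the outcome, as a careful person would: the job done as asked, in the order asked, and still so for the second after the job is handed in, with the robot touching nothing.
It also fails if it takes over 72 s, if anything falls off the work surface, if the arm or the gripper's body presses on something with over 40 N, if the wrist force passes 120 N, or if a joint passes its speed limit or range.

ROBOT

A 6-joint arm with a two-finger parallel gripper is mounted at the origin on the work surface. World frame = base frame: x ahead of the robot, y to its left, z up, the work surface at z = 0. Lengths are in mm, angles in rad, forces in N, time in s.
With the tool pointing down it reaches from about 300 to 875 mm from the base axis. Payload 4.2 kg.
Tool frame: the origin (TCP) lies at the very end of the fingers, on their centre line; the grasp point (between the pads) lies grip_depth behind it (grip_depth is the distance from the TCP to the grasp point, in mm); z points along the fingers, y is the line along which they close (so a half turn about z gives the same grasp; the last joint's range is limited). The gripper opens to 85 mm and grips with 20 to 120 N. Pads are 22 mm wide; open, the fingers measure 114 mm over their backs; the gripper's body (76 mm by 85 mm) begins 54 mm behind the grasp point. The pads swing forward as they close: fully open they stand 13 mm farther back than shut.
Start: joints at [-1.138, 0.32, 1.565, -0, 1.257, -0.02], TCP at [251.559, -517.068, 231.338] pointing down, gripper open.
Joint ranges: [-3.11, 3.11], [-0.84, 2.01], [0.21, 2.61], [-1.34, 4.49], [0.05, 2.63], [-2.56, 2.56]. Speed limits (rad/s): [2.57, 2.57, 3.14, 3.14, 3.14, 3.14].

INTERFACE

Orientations are given as a rotation vector (axis times angle).
In Python, from cell import * gives the robot as it stands.
- The arm moves only by the tool arm_command, never from a script. Its argument "moves" is a list of rows, each an object with "grip": the finger opening in m, from 0 to 0.0854; "linear": the shift along the tool's x, y, z in m, a list of three; "spin": the turn about the tool's z in rad. A call has 1 to 10 rows; each row is the pose to reach, as a shift and turn from the pose commanded when the call began, along the tool's axes at that moment; what a row does not reach only later rows make up. A row lasts 1/10 s, in which the tool goes at most 50 mm and 8.59 degrees, less where a joint would pass 70% of its speed; a pose out of reach is approached as far as the arm can. A call with a gripper value outside its range is refused whole. The fingers move at their own pace and stop on an object; the grip force is fixed at half the most. Time passes only in rows, so rows that repeat a pose let the fingers close. It gives the time, the measured TCP pose, the force, the opening and the grip force at its end, in the units of the state.
- state(): the state, without advancing time (a new reading comes with each control period).
- grab_frame(name): name is "scene" or "top"; returns a dict with "image" (400x640x3 uint8, red, green, blue), "mtx" (3x3 intrinsics, pixels), "k1" (the pictures are not rectified: a ray, as slopes to the right and down, at radius r is drawn at 1 + k1 r^2 times it, then the intrinsics apply), "extrinsics" (4x4, takes a point from camera to world coordinates). Camera axes: x right, y down, z forward; pixel columns grow to the right and rows downward; lengths in mm; the calibration is good to about 2 mm. A picture is of the moment at which its call begins. There is no depth.
- finish_job(): hands the job in; it is judged then, once.
The state is a dict: "clock": time; "joint_positions": joint angles; "qd": joint speeds; "effort": joint torques, N m; "tool_pos": TCP position; "orientation": TCP orientation; "ft_force": force on the tool from outside, world axes, zero at the start; "ft_torque": the same for the moment, N m; "opening": finger opening in mm; "gripper_force": force on a finger pad.
Only numpy, scipy, OpenCV 4.12 (cv2) and the standard library are available. Lean on these libraries where they do the work, as an engineer would, in place of code of your own. Each camera call takes 0.05 s, during which the arm holds its last target. There are 200 camera calls.

## Working session

There is one attempt and no reset: what is moved stays moved. The work goes in short steps, Python scripts to look and compute and a tool call to move; the robot and the scene stay as the last step left them, time stands still between calls to the robot, and variables do not carry over. Pictures are saved under pics/ and viewed, at most 10 in all, crops included, and the job is handed in when it is done.

Besides the shell and the picture viewer there is one more tool, called after "Request:" as name(argument=value, ...) on one line, values as JSON. arm_command: Moves the arm, as the interface text tells. Its arguments: {"type":"object","properties":{"moves":{"type":"array"}},"required":["moves"]}

```bash
mkdir -p pics; python3 - <<'E'
from cell import *
import cv2,numpy as np,pickle
for n in("top","scene"):
    f=grab_frame(n);cv2.imwrite(f"pics/{n}0.png",f["image"][...,::-1]);pickle.dump(f,open(n+"0.pkl","wb"))
    print(n,f["mtx"].tolist(),f["k1"],np.round(f["extrinsics"],3).tolist())
print(state())
E
```

```text
top [[422.2236166184186, 0.0, 325.1888925467973], [0.0, 422.2236166184186, 197.4841619700035], [0.0, 0.0, 1.0]] 0.020908670720969573 [[-0.046, -0.977, 0.21, 365.139], [-0.999, 0.046, -0.005, 21.967], [-0.005, -0.21, -0.978, 928.508], [0.0, 0.0, 0.0, 1.0]]
scene [[433.02423021138173, 0.0, 317.9426795571009], [0.0, 433.02423021138173, 188.0258295762059], [0.0, 0.0, 1.0]] 0.034734550671166334 [[0.488, 0.658, -0.573, 1156.992], [0.873, -0.362, 0.327, -321.502], [0.008, -0.66, -0.751, 881.562], [0.0, 0.0, 0.0, 1.0]]
{'clock': 0.1, 'joint_positions': array([-1.13800322e+00,  3.20234599e-01,  1.56551662e+00,  5.65652798e-06,
        1.25742063e+00, -1.99986700e-02]), 'qd': array([-0.00062428, -0.00097594, -0.00210176, -0.00081204,  0.00099537,
       -0.00129131]), 'effort': array([-8.46241323e-05, -4.16408050e+01, -2.34705824e+01,  2.80884666e-05,
        4.90571532e-03,  4.94454611e-06]), 'tool_pos': array([ 251.37907036, -516.67984186,  230.57822535]), 'orientation': array([-3.05991791e+00, -7.04833517e-01,  4.99841184e-04]), 'ft_force': array([0.28542071, 0.58127618, 0.14904175]), 'ft_torque': array([-0.00874524, -0.02667469,  0.02683624]), 'gripper_force': 0.0, 'opening': 85.72886040720566}
```

View pics/top0.png

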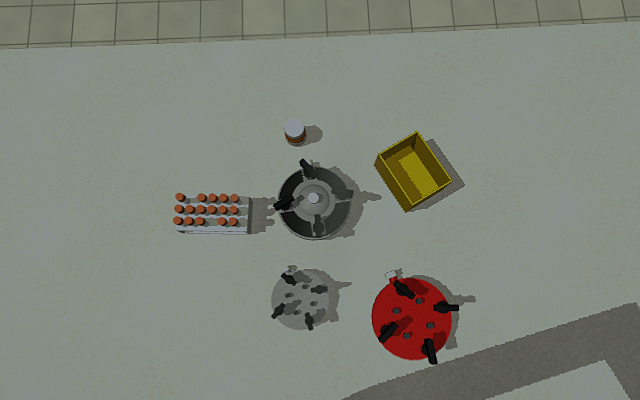

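View pics/scene0.png

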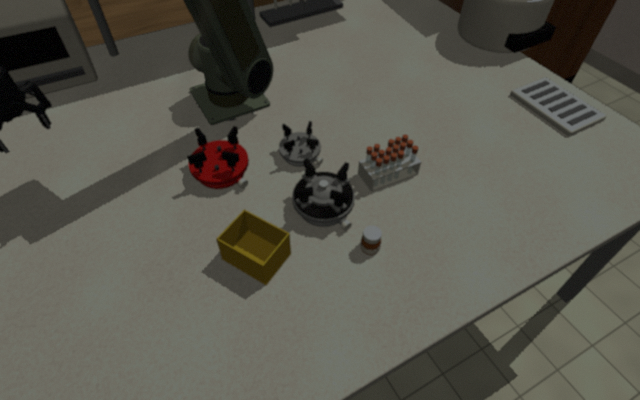

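The larger grey filter is the target: about (315,202) in the top view and (323,197) in the scene view. The small grey one is at (302,298) and the red one at (412,318). I'll enlarge both target views.

```bash
python3 - <<'E'
import cv2,numpy as np
a=cv2.imread("pics/top0.png")[150:250,265:365];b=cv2.imread("pics/scene0.png")[150:235,280:365]
g=lambda im,s:np.clip(255*(cv2.resize(im,(400,400),interpolation=cv2.INTER_CUBIC)/255.)**.6,0,255).astype('u1')
cv2.imwrite("pics/z0.png",np.hstack([g(a,4),g(b,4)]))
E
```

```text
(no output)
```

View pics/z0.png

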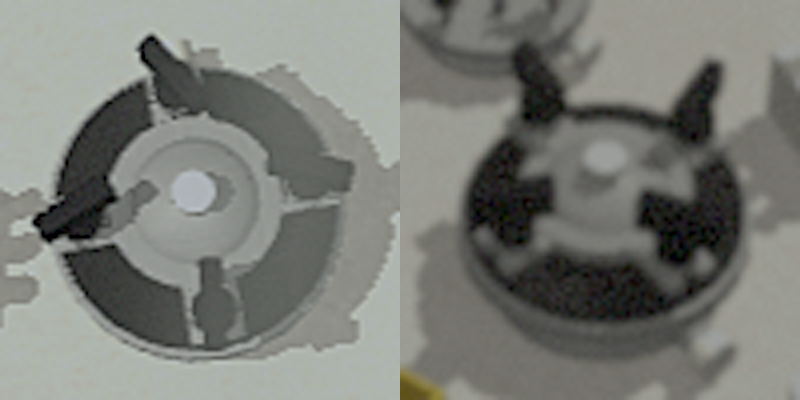

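Knob 1 (by the spout) is the upper one in the top view, 2 is left, 3 is lower and 4 is right. Next I'll rectify both views onto the bar-top plane to read the axes and bar angles.

```bash
cat >h.py <<'E'
import cv2,numpy as np,pickle
def rect(f,z,c,half=110,s=1.8):
    n=int(2*half*s); X,Y=np.meshgrid(np.arange(n)/s,np.arange(n)/s)
    # image up=+x, left=+y
    P=np.stack([c[0]+half-Y,c[1]+half-X,np.full_like(X,z)],-1).reshape(-1,3)
    E=f["extrinsics"];R=E[:3,:3].T;t=-R@E[:3,3]
    p,_=cv2.projectPoints(P,cv2.Rodrigues(R)[0],t,f["mtx"],np.array([f["k1"],0,0,0]))
    p=p.reshape(n,n,2).astype('f4')
    im=cv2.remap(f["image"],p[...,0],p[...,1],cv2.INTER_CUBIC)
    im=np.clip(255*(im/255.)**.6,0,255).astype('u1')
    return im
def ray(f,u,v,z):
    q=cv2.undistortPoints(np.array([[[u,v]]],float),f["mtx"],np.array([f["k1"],0,0,0]))[0,0]
    E=f["extrinsics"];d=E[:3,:3]@np.r_[q,1];return E[:3,3]+d*(z-E[2,3])/d[2]
E
python3 - <<'E'
from h import *
T=pickle.load(open("top0.pkl","rb"));S=pickle.load(open("scene0.pkl","rb"))
# flange ellipse in top view: crop centre approx; refine by dark-gasket/flange: use dome stub top (z~91)
c=ray(T,265+48.5,150+47.5,91);c2=ray(S,280+205*.2125,150+155*.2125,91);print(c,c2)
c=np.round((c+c2)/2);print(c)
out=np.hstack([rect(T,109,c,105,1.9),rect(S,109,c,105,1.9)])
for k in range(2):
  for m in range(-100,101,20):
    p=int((105+m)*1.9);o=k*(out.shape[1]//2)
    L=12 if m else 30
    cv2.line(out,(o+p,0),(o+p,L),(255,0,0),1);cv2.line(out,(o,p),(o+L,p),(255,0,0),1)
cv2.imwrite("pics/r109.png",out[...,::-1])
E
```

```text
[546.28044337  41.64097614  91.        ] [545.44683865  43.32330245  91.        ]
[546.  42.  91.]
```

View pics/r109.png

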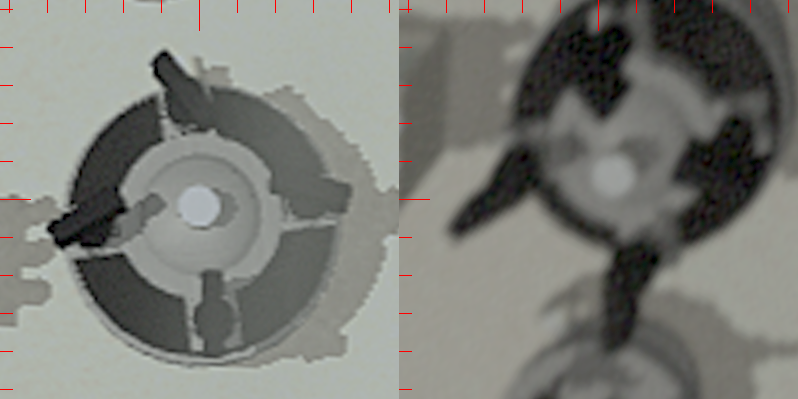

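The stub top intersects at about (546, 42.5) in both views. The base yaw looks like 8–9°, and the knobs sit where predicted at 60 mm. Next, zoomed tiles for the bar angles.

```bash
python3 - <<'E'
from h import *
import cell
print([k for k in dir(cell) if not k.startswith('_')], getattr(cell,'grip_depth',None))
T=pickle.load(open("top0.pkl","rb"));S=pickle.load(open("scene0.pkl","rb"))
c=np.array([546,42.5]);yaw=np.radians(8.5);rows=[]
for f in(T,S):
  r=[]
  for k in range(4):
    a=yaw+k*np.pi/2;p=c+60*np.array([np.cos(a),np.sin(a)])
    im=rect(f,109,p,30,3.3);
    n=im.shape[0]
    cv2.drawMarker(im,(n//2,n//2),(255,0,0),cv2.MARKER_CROSS,8,1);im[:,-1]=255;r.append(im)
  rows.append(np.hstack(r))
o=np.vstack(rows);o=np.clip(255*(o/255.)**.6,0,255).astype('u1');print(o.shape)
cv2.imwrite("pics/t.png",o[...,::-1])
E
```

```text
['PlanningError', 'finish_job', 'grab_frame', 'grip_depth', 'state'] 18.700000000000003
(396, 792, 3)
```

View pics/t.png

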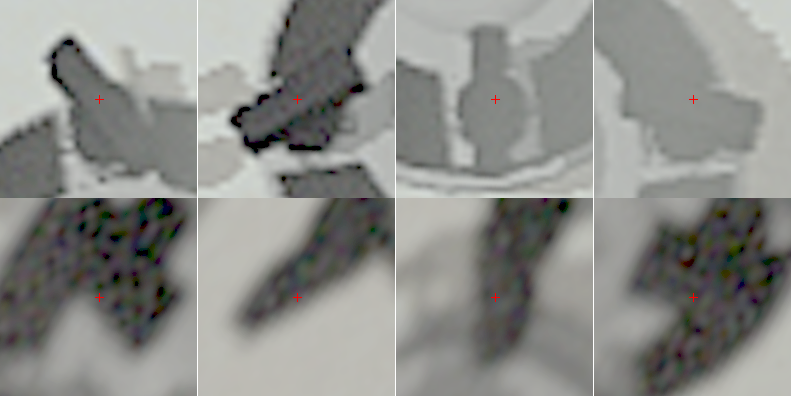

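Bar readings (long axis, world yaw, tile centres within about 3 mm of prediction):

| Knob | Bar yaw |
|---|---|
| 1 | about +37° |
| 2 | about −62° |
| 3 | about 0° |
| 4 | about 74° |

A helper will convert targets into tool-axis shifts.

```bash
cat >go.py <<'E'
import sys,numpy as np
from cell import state
from scipy.spatial.transform import Rotation as Ro
def st():
    s=state();R=Ro.from_rotvec(s["orientation"]).as_matrix();y=np.arctan2(R[1,0],R[0,0])
    print("t %.2f pos %s yaw %.3f j6 %.2f F %s Tz %.3f T %s open %.1f g %.0f"%(s["clock"],np.round(s["tool_pos"],1),y,s["joint_positions"][5],np.round(s["ft_force"],1),s["ft_torque"][2],np.round(s["ft_torque"][:2],2),s["opening"],s["gripper_force"]));return s,R,y
K={1:(605.3,51.4),2:(537.1,101.8),3:(486.7,33.6),4:(554.9,-16.8)}
if __name__=="__main__":
    s,R,y=st();a=list(map(float,sys.argv[1:])) # x y z yawdeg triples, chained
    p=s["tool_pos"]
    for i in range(0,len(a),4):
        t=np.array(a[i:i+3]);yt=np.radians(a[i+3]);d=R.T@(t-p)
        j1=np.arctan2(t[1],t[0])
        for k in(-1,0,1):
            sp=y-yt+k*np.pi;j=j1+np.pi/2-(y-sp);j=(j+np.pi)%(2*np.pi)-np.pi
            print("lin",np.round(d/1000,4),"spin %.3f j6 %.2f"%(sp,s["joint_positions"][5]+sp+(j1-s["joint_positions"][0])))
E
python3 go.py 605.3 51.4 140 37
```

```text
t 0.10 pos [ 251.4 -516.7  230.6] yaw 0.453 j6 -0.02 F [0.3 0.6 0.1] Tz 0.027 T [-0.01 -0.03] open 85.7 g 0
lin [ 0.5668 -0.3559  0.0912] spin -3.335 j6 -2.13
lin [ 0.5668 -0.3559  0.0912] spin -0.193 j6 1.01
lin [ 0.5668 -0.3559  0.0912] spin 2.949 j6 4.15
```

Request:
arm_command(moves=[{"grip":0.036,"linear":[0.567,-0.356,0.04],"spin":-0.19},{"grip":0.036,"linear":[0.567,-0.356,0.04],"spin":-0.19},{"grip":0.036,"linear":[0.567,-0.356,0.05],"spin":-0.19},{"grip":0.036,"linear":[0.567,-0.356,0.05],"spin":-0.19},{"grip":0.036,"linear":[0.567,-0.356,0.06],"spin":-0.19},{"grip":0.036,"linear":[0.567,-0.356,0.06],"spin":-0.19},{"grip":0.036,"linear":[0.567,-0.356,0.07],"spin":-0.19},{"grip":0.036,"linear":[0.567,-0.356,0.08],"spin":-0.19},{"grip":0.036,"linear":[0.567,-0.356,0.09],"spin":-0.19},{"grip":0.036,"linear":[0.567,-0.356,0.09],"spin":-0.19}])

```text
clock: 1.1
tool_pos: [514.6, -94.0, 174.4]
orientation: [2.98, 0.993, -0.0]
ft_force: [1.4, -0.8, 0.8]
opening: 36.0
gripper_force: 0.0
```

```bash
python3 go.py 605.3 51.4 112 37
```

```text
t 1.10 pos [514.6 -94.  174.4] yaw 0.643 j6 0.73 F [ 1.4 -0.8  0.8] Tz 0.020 T [-0.06 -0.04] open 36.0 g 0
lin [ 0.1598 -0.062   0.0623] spin -3.144 j6 -2.13
lin [ 0.1598 -0.062   0.0623] spin -0.003 j6 1.01
lin [ 0.1598 -0.062   0.0623] spin 3.139 j6 4.15
```

Request:
arm_command(moves=[{"grip":0.036,"linear":[0.16,-0.062,0.02],"spin":0},{"grip":0.036,"linear":[0.16,-0.062,0.04],"spin":0},{"grip":0.036,"linear":[0.16,-0.062,0.055],"spin":0},{"grip":0.036,"linear":[0.16,-0.062,0.055],"spin":0},{"grip":0.036,"linear":[0.16,-0.062,0.055],"spin":0},{"grip":0.036,"linear":[0.16,-0.062,0.055],"spin":0}])

```text
clock: 1.7
tool_pos: [604.4, 49.9, 119.0]
orientation: [-2.98, -0.994, 0.004]
ft_force: [-0.8, -0.9, 0.2]
opening: 35.9
gripper_force: 0.0
```

```bash
python3 - <<'E'
from h import *
from cell import grab_frame
import go
s,R,y=go.st();p=s["tool_pos"]
o=[]
for n in("top","scene"):
    f=grab_frame(n);o.append(rect(f,109,(605,51),50,4))
o=np.hstack(o);cv2.drawMarker(o,(200,200),(255,0,0));cv2.drawMarker(o,(600,200),(255,0,0))
cv2.imwrite("pics/a.png",o[...,::-1])
E
python3 go.py 605.3 51.4 88 37
```

```text
t 1.70 pos [604.4  49.9 119. ] yaw 0.644 j6 0.99 F [-0.8 -0.9  0.2] Tz 0.030 T [-0.01 -0.01] open 35.9 g 0
t 1.80 pos [604.6  48.8 120.2] yaw 0.642 j6 0.99 F [ 0.5 -1.4  0.2] Tz 0.002 T [-0.01  0.05] open 35.8 g 0
lin [ 0.0022 -0.0017  0.0322] spin -3.145 j6 -2.13
lin [ 0.0022 -0.0017  0.0322] spin -0.004 j6 1.01
lin [ 0.0022 -0.0017  0.0322] spin 3.138 j6 4.15
```

View pics/a.png

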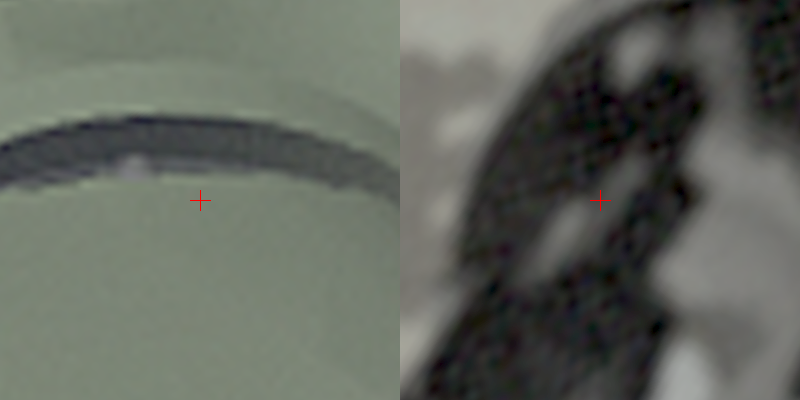

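The arm blocks the view here: the left tile is all robot, and the right shows only the gripper and the dark cover. I'll go by touch.

Request:
arm_command(moves=[{"grip":0.036,"linear":[0.001,-0.001,0.015],"spin":0},{"grip":0.036,"linear":[0.001,-0.001,0.025],"spin":0},{"grip":0.036,"linear":[0.001,-0.001,0.031],"spin":0},{"grip":0.036,"linear":[0.001,-0.001,0.031],"spin":0}])

```text
clock: 2.2
tool_pos: [604.4, 50.3, 88.2]
orientation: [-2.981, -0.991, 0.003]
ft_force: [-0.8, 0.2, -0.9]
opening: 35.9
gripper_force: 0.0
```

```bash
python3 go.py
```

```text
t 2.20 pos [604.4  50.3  88.2] yaw 0.642 j6 0.99 F [-0.8  0.2 -0.9] Tz -0.058 T [ 0.   -0.05] open 35.9 g 0
```

Request:
arm_command(moves=[{"grip":0.008,"linear":[0,0,0],"spin":0},{"grip":0.008,"linear":[0,0,0],"spin":0},{"grip":0.008,"linear":[0,0,0],"spin":0},{"grip":0.008,"linear":[0,0,0],"spin":0}])

```text
clock: 2.6
tool_pos: [605.6, 50.8, 89.5]
orientation: [2.979, 0.993, 0.002]
ft_force: [0.3, -0.9, 2.3]
opening: 10.9
gripper_force: 59.8
```

```bash
python3 go.py
```

```text
t 2.60 pos [605.6  50.8  89.5] yaw 0.644 j6 0.99 F [ 0.3 -0.9  2.3] Tz 0.287 T [-0.34  0.  ] open 10.9 g 60
```

Request:
arm_command(moves=[{"grip":0.008,"linear":[0,0,0.0004],"spin":0.13},{"grip":0.008,"linear":[0,0,0.0008],"spin":0.26},{"grip":0.008,"linear":[0,0,0.0012],"spin":0.39},{"grip":0.008,"linear":[0,0,0.0016],"spin":0.52},{"grip":0.008,"linear":[0,0,0.002],"spin":0.65},{"grip":0.008,"linear":[0,0,0.0024],"spin":0.79},{"grip":0.008,"linear":[0,0,0.0024],"spin":0.79},{"grip":0.008,"linear":[0,0,0.0024],"spin":0.79}])

```text
clock: 3.4
tool_pos: [605.5, 51.2, 87.1]
orientation: [-3.133, 0.228, -0.002]
ft_force: [-0.4, -0.8, 5.9]
opening: 10.7
gripper_force: 59.9
```

```bash
python3 go.py
```

```text
t 3.40 pos [605.5  51.2  87.1] yaw -0.145 j6 1.78 F [-0.4 -0.8  5.9] Tz -0.098 T [-0.07  0.13] open 10.7 g 60
```

Request:
arm_command(moves=[{"grip":0.036,"linear":[0,0,0],"spin":0},{"grip":0.036,"linear":[0,0,0],"spin":0},{"grip":0.036,"linear":[0,0,-0.02],"spin":0},{"grip":0.036,"linear":[0,0,-0.035],"spin":0},{"grip":0.036,"linear":[-0.05,0.015,-0.035],"spin":-0.14},{"grip":0.036,"linear":[-0.1,0.03,-0.035],"spin":-0.14},{"grip":0.036,"linear":[-0.115,0.034,-0.03],"spin":-0.14},{"grip":0.036,"linear":[-0.115,0.034,-0.03],"spin":-0.14},{"grip":0.036,"linear":[-0.115,0.034,-0.03],"spin":-0.14}])

```text
clock: 4.3
tool_pos: [487.3, 34.3, 116.7]
orientation: [-3.141, 0.011, -0.003]
ft_force: [1.1, -0.8, 0.1]
opening: 36.0
gripper_force: 0.0
```

```bash
python3 go.py 486.7 34 88 0
```

```text
t 4.30 pos [487.3  34.3 116.7] yaw -0.007 j6 1.62 F [ 1.1 -0.8  0.1] Tz -0.013 T [-0.07  0.  ] open 36.0 g 0
lin [-0.0006  0.0003  0.0287] spin -3.148 j6 -1.50
lin [-0.0006  0.0003  0.0287] spin -0.007 j6 1.64
lin [-0.0006  0.0003  0.0287] spin 3.135 j6 4.78
```

Descend and close in one call, pausing before the turn.

Request:
arm_command(moves=[{"grip":0.036,"linear":[0,0,0.014],"spin":0},{"grip":0.036,"linear":[0,0,0.024],"spin":0},{"grip":0.036,"linear":[0,0,0.029],"spin":0},{"grip":0.036,"linear":[0,0,0.029],"spin":0},{"grip":0.008,"linear":[0,0,0.029],"spin":0},{"grip":0.008,"linear":[0,0,0.029],"spin":0},{"grip":0.008,"linear":[0,0,0.029],"spin":0},{"grip":0.008,"linear":[0,0,0.029],"spin":0}])

```text
clock: 5.1
tool_pos: [486.9, 35.2, 87.9]
orientation: [-3.14, 0.011, -0.002]
ft_force: [1.7, 4.7, -0.3]
opening: 10.7
gripper_force: 59.6
```

```bash
python3 go.py
```

```text
t 5.10 pos [486.9  35.2  87.9] yaw -0.007 j6 1.62 F [ 1.7  4.7 -0.3] Tz 0.275 T [ 0.76 -0.09] open 10.7 g 60
```

Request:
arm_command(moves=[{"grip":0.008,"linear":[0,0,0.0004],"spin":0.13},{"grip":0.008,"linear":[0,0,0.0008],"spin":0.26},{"grip":0.008,"linear":[0,0,0.0012],"spin":0.39},{"grip":0.008,"linear":[0,0,0.0016],"spin":0.52},{"grip":0.008,"linear":[0,0,0.002],"spin":0.65},{"grip":0.008,"linear":[0,0,0.0024],"spin":0.79},{"grip":0.008,"linear":[0,0,0.0024],"spin":0.79},{"grip":0.008,"linear":[0,0,0.0024],"spin":0.79}])

```text
clock: 5.9
tool_pos: [486.8, 35.3, 85.5]
orientation: [-2.892, 1.22, -0.001]
ft_force: [0.7, 4.3, 0.0]
opening: 10.5
gripper_force: 59.4
```

```bash
python3 go.py 537.1 101.8 117 -62
```

```text
t 5.90 pos [486.8  35.3  85.5] yaw -0.798 j6 2.42 F [0.7 4.3 0. ] Tz -0.086 T [ 0.76 -0.01] open 10.5 g 59
lin [-0.0126 -0.0825 -0.0313] spin -2.858 j6 -0.30
lin [-0.0126 -0.0825 -0.0313] spin 0.284 j6 2.84
lin [-0.0126 -0.0825 -0.0313] spin 3.425 j6 5.98
```

Request:
arm_command(moves=[{"grip":0.036,"linear":[0,0,0],"spin":0},{"grip":0.036,"linear":[0,0,0],"spin":0},{"grip":0.036,"linear":[0,0,-0.02],"spin":0},{"grip":0.036,"linear":[0,0,-0.035],"spin":0},{"grip":0.036,"linear":[0,-0.03,-0.035],"spin":-2.858},{"grip":0.036,"linear":[-0.0126,-0.0825,-0.035],"spin":-2.858},{"grip":0.036,"linear":[-0.0126,-0.0825,-0.035],"spin":-2.858},{"grip":0.036,"linear":[-0.0126,-0.0825,-0.035],"spin":-2.858},{"grip":0.036,"linear":[-0.0126,-0.0825,-0.035],"spin":-2.858},{"grip":0.036,"linear":[-0.0126,-0.0825,-0.035],"spin":-2.858}])

```text
clock: 6.9
tool_pos: [536.6, 100.7, 120.0]
orientation: [3.136, 0.172, -0.0]
ft_force: [0.1, -0.1, -0.9]
opening: 36.0
gripper_force: 0.0
```

```bash
python3 go.py 537.1 101.8 117 -62
```

```text
t 6.90 pos [536.6 100.7 120. ] yaw 0.109 j6 1.63 F [ 0.1 -0.1 -0.9] Tz 0.061 T [-0.02 -0.  ] open 36.0 g 0
lin [ 0.0006 -0.001   0.003 ] spin -1.950 j6 -0.30
lin [ 0.0006 -0.001   0.003 ] spin 1.191 j6 2.84
lin [ 0.0006 -0.001   0.003 ] spin 4.333 j6 5.98
```

Request:
arm_command(moves=[{"grip":0.036,"linear":[0,0,0],"spin":-1.95},{"grip":0.036,"linear":[0,0,0],"spin":-1.95},{"grip":0.036,"linear":[0,0,0],"spin":-1.95},{"grip":0.036,"linear":[0,0,0],"spin":-1.95},{"grip":0.036,"linear":[0,0,0],"spin":-1.95},{"grip":0.036,"linear":[0,0,0],"spin":-1.95},{"grip":0.036,"linear":[0,0,0],"spin":-1.95},{"grip":0.036,"linear":[0,0,0],"spin":-1.95},{"grip":0.036,"linear":[0,0,0],"spin":-1.95},{"grip":0.036,"linear":[0,0,0],"spin":-1.95}])

```text
clock: 7.9
tool_pos: [536.7, 100.5, 120.2]
orientation: [2.178, 2.263, -0.0]
ft_force: [0.5, -0.5, -0.1]
opening: 36.1
gripper_force: 0.0
```

Request:
arm_command(moves=[{"grip":0.036,"linear":[0,0,0],"spin":-0.15},{"grip":0.036,"linear":[0,0,0],"spin":-0.3},{"grip":0.036,"linear":[0,0,0],"spin":-0.45},{"grip":0.036,"linear":[0,0,0],"spin":-0.45},{"grip":0.036,"linear":[0,0,0],"spin":-0.45}])

```text
clock: 8.4
tool_pos: [536.6, 100.7, 120.1]
orientation: [1.631, 2.685, -0.0]
ft_force: [0.4, 0.6, 0.2]
opening: 36.0
gripper_force: 0.0
```

```bash
python3 go.py 537.1 101.8 88 -62
```

```text
t 8.40 pos [536.6 100.7 120.1] yaw 2.050 j6 -0.31 F [0.4 0.6 0.2] Tz -0.011 T [-0.06  0.  ] open 36.0 g 0
lin [0.0008 0.0009 0.0321] spin -0.010 j6 -0.30
lin [0.0008 0.0009 0.0321] spin 3.132 j6 2.84
lin [0.0008 0.0009 0.0321] spin 6.273 j6 5.98
```

Request:
arm_command(moves=[{"grip":0.036,"linear":[0.001,0.001,0.015],"spin":0},{"grip":0.036,"linear":[0.001,0.001,0.027],"spin":0},{"grip":0.036,"linear":[0.001,0.001,0.032],"spin":0},{"grip":0.036,"linear":[0.001,0.001,0.032],"spin":0},{"grip":0.008,"linear":[0.001,0.001,0.032],"spin":0},{"grip":0.008,"linear":[0.001,0.001,0.032],"spin":0},{"grip":0.008,"linear":[0.001,0.001,0.032],"spin":0},{"grip":0.008,"linear":[0.001,0.001,0.032],"spin":0}])

```text
clock: 9.2
tool_pos: [538.4, 102.8, 88.7]
orientation: [1.625, 2.686, 0.004]
ft_force: [4.8, 3.0, -1.2]
opening: 10.9
gripper_force: 60.1
```

```bash
python3 go.py
```

```text
t 9.20 pos [538.4 102.8  88.7] yaw 2.053 j6 -0.32 F [ 4.8  3.  -1.2] Tz 0.271 T [ 0.49 -0.64] open 10.9 g 60
```

Request:
arm_command(moves=[{"grip":0.008,"linear":[0,0,0.0004],"spin":0.13},{"grip":0.008,"linear":[0,0,0.0008],"spin":0.26},{"grip":0.008,"linear":[0,0,0.0012],"spin":0.39},{"grip":0.008,"linear":[0,0,0.0016],"spin":0.52},{"grip":0.008,"linear":[0,0,0.002],"spin":0.65},{"grip":0.008,"linear":[0,0,0.0024],"spin":0.79},{"grip":0.008,"linear":[0,0,0.0024],"spin":0.79},{"grip":0.008,"linear":[0,0,0.0024],"spin":0.79}])

```text
clock: 10.0
tool_pos: [538.5, 102.9, 86.3]
orientation: [2.536, 1.852, 0.006]
ft_force: [4.5, 3.1, -1.7]
opening: 10.8
gripper_force: 59.3
```

```bash
python3 go.py 554.9 -16.8 117 74
```

```text
t 10.00 pos [538.5 102.9  86.3] yaw 1.262 j6 0.48 F [ 4.5  3.1 -1.7] Tz -0.019 T [ 0.57 -0.66] open 10.8 g 59
lin [-0.109   0.0521 -0.0309] spin -3.171 j6 -2.89
lin [-0.109   0.0521 -0.0309] spin -0.030 j6 0.25
lin [-0.109   0.0521 -0.0309] spin 3.112 j6 3.39
```

Request:
arm_command(moves=[{"grip":0.036,"linear":[0,0,0],"spin":0},{"grip":0.036,"linear":[0,0,0],"spin":0},{"grip":0.036,"linear":[0,0,-0.02],"spin":0},{"grip":0.036,"linear":[0,0,-0.035],"spin":0},{"grip":0.036,"linear":[-0.045,0.02,-0.035],"spin":-0.03},{"grip":0.036,"linear":[-0.09,0.043,-0.035],"spin":-0.03},{"grip":0.036,"linear":[-0.109,0.052,-0.03],"spin":-0.03},{"grip":0.036,"linear":[-0.109,0.052,-0.03],"spin":-0.03},{"grip":0.036,"linear":[-0.109,0.052,-0.03],"spin":-0.03}])

```text
clock: 10.9
tool_pos: [552.8, -17.6, 115.4]
orientation: [-2.508, -1.89, 0.002]
ft_force: [0.5, 1.3, 0.7]
opening: 35.9
gripper_force: 0.0
```

```bash
python3 go.py 554.9 -16.8 88 74
```

```text
t 10.90 pos [552.8 -17.6 115.4] yaw 1.291 j6 0.23 F [0.5 1.3 0.7] Tz -0.001 T [ 0.05 -0.03] open 35.9 g 0
lin [0.0013 0.0019 0.0274] spin -3.142 j6 -2.89
lin [0.0013 0.0019 0.0274] spin -0.000 j6 0.25
lin [0.0013 0.0019 0.0274] spin 3.141 j6 3.39
```

Request:
arm_command(moves=[{"grip":0.036,"linear":[0.0,0.001,0.014],"spin":0},{"grip":0.036,"linear":[0.0,0.001,0.024],"spin":0},{"grip":0.036,"linear":[0.0,0.001,0.028],"spin":0},{"grip":0.036,"linear":[0.0,0.001,0.028],"spin":0},{"grip":0.008,"linear":[0.0,0.001,0.028],"spin":0},{"grip":0.008,"linear":[0.0,0.001,0.028],"spin":0},{"grip":0.008,"linear":[0.0,0.001,0.028],"spin":0},{"grip":0.008,"linear":[0.0,0.001,0.028],"spin":0}])

```text
clock: 11.7
tool_pos: [554.2, -17.3, 88.2]
orientation: [-2.508, -1.891, -0.0]
ft_force: [-2.0, 2.1, 4.4]
opening: 10.6
gripper_force: 59.4
```

```bash
python3 go.py
```

```text
t 11.70 pos [554.2 -17.3  88.2] yaw 1.292 j6 0.23 F [-2.   2.1  4.4] Tz -0.180 T [0.37 0.46] open 10.6 g 59
```

Request:
arm_command(moves=[{"grip":0.008,"linear":[0,0,0.0004],"spin":0.13},{"grip":0.008,"linear":[0,0,0.0008],"spin":0.26},{"grip":0.008,"linear":[0,0,0.0012],"spin":0.39},{"grip":0.008,"linear":[0,0,0.0016],"spin":0.52},{"grip":0.008,"linear":[0,0,0.002],"spin":0.65},{"grip":0.008,"linear":[0,0,0.0024],"spin":0.8},{"grip":0.008,"linear":[0,0,0.0024],"spin":0.8},{"grip":0.008,"linear":[0,0,0.0024],"spin":0.8}])

```text
clock: 12.5
tool_pos: [553.6, -16.9, 85.8]
orientation: [-3.045, -0.765, 0.002]
ft_force: [-4.7, 2.7, 5.4]
opening: 10.6
gripper_force: 59.6
```

```bash
python3 go.py 605.4 51 117 -8.3
```

```text
t 12.50 pos [553.6 -16.9  85.8] yaw 0.492 j6 1.03 F [-4.7  2.7  5.4] Tz -0.140 T [0.58 0.72] open 10.6 g 60
lin [ 0.0777 -0.0354 -0.0312] spin -2.504 j6 -1.34
lin [ 0.0777 -0.0354 -0.0312] spin 0.637 j6 1.80
lin [ 0.0777 -0.0354 -0.0312] spin 3.779 j6 4.94
```

Round one is done. For round two I go to knob 1 with the other half-turn, so the last joint has room to turn.

Request:
arm_command(moves=[{"grip":0.036,"linear":[0,0,0],"spin":0},{"grip":0.036,"linear":[0,0,0],"spin":0},{"grip":0.036,"linear":[0,0,-0.02],"spin":0},{"grip":0.036,"linear":[0,0,-0.035],"spin":0},{"grip":0.036,"linear":[0.04,-0.018,-0.035],"spin":-2.5},{"grip":0.036,"linear":[0.078,-0.035,-0.035],"spin":-2.5},{"grip":0.036,"linear":[0.078,-0.035,-0.035],"spin":-2.5},{"grip":0.036,"linear":[0.078,-0.035,-0.035],"spin":-2.5},{"grip":0.036,"linear":[0.078,-0.035,-0.035],"spin":-2.5},{"grip":0.036,"linear":[0.078,-0.035,-0.035],"spin":-2.5}])

```text
clock: 13.5
tool_pos: [607.2, 49.9, 119.9]
orientation: [2.403, 2.023, 0.0]
ft_force: [0.3, -0.0, -0.1]
opening: 35.9
gripper_force: 0.0
```

Request:
arm_command(moves=[{"grip":0.036,"linear":[0,0,0],"spin":-1.4},{"grip":0.036,"linear":[0,0,0],"spin":-1.4},{"grip":0.036,"linear":[0,0,0],"spin":-1.4},{"grip":0.036,"linear":[0,0,0],"spin":-1.4},{"grip":0.036,"linear":[0,0,0],"spin":-1.4},{"grip":0.036,"linear":[0,0,0],"spin":-1.4},{"grip":0.036,"linear":[0,0,0],"spin":-1.4},{"grip":0.036,"linear":[0,0,0],"spin":-1.4},{"grip":0.036,"linear":[0,0,0],"spin":-1.4},{"grip":0.036,"linear":[0,0,0],"spin":-1.4}])

```text
clock: 14.5
tool_pos: [607.2, 49.7, 120.0]
orientation: [0.539, 3.094, -0.001]
ft_force: [-0.6, 0.8, 1.2]
opening: 36.2
gripper_force: 0.0
```

```bash
cat >rd.py <<'E'
import numpy as np,sys
from cell import *
import go
L=[]
for i in range(int(sys.argv[1]) if len(sys.argv)>1 else 4):
    grab_frame("top");s=state();L.append([s["ft_torque"][2],*s["ft_force"]])
L=np.array(L);print("Tz mean %.3f sd %.3f F %s"%(L[:,0].mean(),L[:,0].std(),np.round(L[:,1:].mean(0),1)));go.st()
E
python3 go.py 605.4 51 86 -8.3
```

```text
t 14.50 pos [607.2  49.7 120. ] yaw 2.797 j6 -1.16 F [-0.6  0.8  1.2] Tz 0.026 T [0.02 0.02] open 36.2 g 0
lin [0.0021 0.0007 0.034 ] spin -0.200 j6 -1.34
lin [0.0021 0.0007 0.034 ] spin 2.941 j6 1.80
lin [0.0021 0.0007 0.034 ] spin 6.083 j6 4.94
```

Request:
arm_command(moves=[{"grip":0.036,"linear":[0.002,0.001,0],"spin":-0.14},{"grip":0.036,"linear":[0.002,0.001,0.012],"spin":-0.2},{"grip":0.036,"linear":[0.002,0.001,0.027],"spin":-0.2},{"grip":0.036,"linear":[0.002,0.001,0.034],"spin":-0.2},{"grip":0.036,"linear":[0.002,0.001,0.034],"spin":-0.2},{"grip":0.008,"linear":[0.002,0.001,0.034],"spin":-0.2},{"grip":0.008,"linear":[0.002,0.001,0.034],"spin":-0.2},{"grip":0.008,"linear":[0.002,0.001,0.034],"spin":-0.2},{"grip":0.008,"linear":[0.002,0.001,0.034],"spin":-0.2}])

```text
clock: 15.4
tool_pos: [605.7, 51.3, 87.0]
orientation: [0.233, 3.131, -0.001]
ft_force: [0.5, -1.8, 2.7]
opening: 10.7
gripper_force: 59.8
```

```bash
python3 rd.py 3
```

```text
Tz mean 0.148 sd 0.005 F [ 0.4 -2.8  3.6]
t 15.55 pos [605.7  51.3  87. ] yaw 2.993 j6 -1.36 F [ 0.4 -3.1  4.3] Tz 0.154 T [-0.56 -0.01] open 10.8 g 60
```

Request:
arm_command(moves=[{"grip":0.008,"linear":[0,0,0.0003],"spin":0.1},{"grip":0.008,"linear":[0,0,0.0006],"spin":0.2},{"grip":0.008,"linear":[0,0,0.0006],"spin":0.2}])

```text
clock: 15.85
tool_pos: [605.7, 51.4, 86.4]
orientation: [0.544, 3.092, -0.0]
ft_force: [0.7, -2.8, 5.1]
opening: 10.5
gripper_force: 60.2
```

```bash
python3 rd.py 4
```

```text
Tz mean -0.066 sd 0.012 F [-0.  -3.5  5.1]
t 16.05 pos [605.7  51.4  86.4] yaw 2.795 j6 -1.16 F [-0.8 -4.4  5.6] Tz -0.083 T [-0.57  0.01] open 10.7 g 60
```

Request:
arm_command(moves=[{"grip":0.008,"linear":[0,0,0.0003],"spin":0.1}])

```text
clock: 16.15
tool_pos: [605.7, 51.4, 86.1]
orientation: [0.698, 3.061, -0.0]
ft_force: [0.1, -3.0, 5.2]
opening: 10.4
gripper_force: 60.3
```

```bash
python3 go.py; python3 rd.py 4
```

```text
t 16.15 pos [605.7  51.4  86.1] yaw 2.693 j6 -1.06 F [ 0.1 -3.   5.2] Tz 0.263 T [-0.52 -0.  ] open 10.4 g 60
Tz mean 0.072 sd 0.073 F [ 0.2 -3.5  5.8]
t 16.35 pos [605.7  51.4  86.1] yaw 2.695 j6 -1.06 F [ 0.3 -2.6  5.9] Tz 0.020 T [-0.62 -0.06] open 10.5 g 60
```

Request:
arm_command(moves=[{"grip":0.008,"linear":[0,0,0.0003],"spin":0.1}])

```text
clock: 16.45
tool_pos: [605.8, 51.4, 85.8]
orientation: [0.85, 3.022, -0.0]
ft_force: [0.2, -3.9, 5.7]
opening: 10.7
gripper_force: 60.3
```

```bash
python3 go.py; python3 rd.py 5
```

```text
t 16.45 pos [605.8  51.4  85.8] yaw 2.593 j6 -0.96 F [ 0.2 -3.9  5.7] Tz 0.286 T [-0.51  0.01] open 10.7 g 60
Tz mean 0.047 sd 0.060 F [ 0.1 -3.4  5.7]
t 16.70 pos [605.8  51.4  85.8] yaw 2.595 j6 -0.96 F [-0.1 -3.3  5.9] Tz -0.023 T [-0.58 -0.02] open 10.9 g 60
```

Request:
arm_command(moves=[{"grip":0.008,"linear":[0,0,0.0003],"spin":0.1}])

```text
clock: 16.8
tool_pos: [605.8, 51.4, 85.5]
orientation: [1.0, 2.976, 0.0]
ft_force: [0.0, -3.3, 5.7]
opening: 10.6
gripper_force: 60.3
```

```bash
python3 go.py; python3 rd.py 5
```

```text
t 16.80 pos [605.8  51.4  85.5] yaw 2.493 j6 -0.86 F [ 0.  -3.3  5.7] Tz 0.261 T [-0.48 -0.01] open 10.6 g 60
Tz mean 0.050 sd 0.068 F [ 0.2 -3.1  5.3]
t 17.05 pos [605.8  51.4  85.5] yaw 2.495 j6 -0.86 F [ 0.4 -2.7  6.3] Tz 0.020 T [-0.53 -0.01] open 10.7 g 60
```

Request:
arm_command(moves=[{"grip":0.008,"linear":[0,0,0.0003],"spin":0.1}])

```text
clock: 17.15
tool_pos: [605.8, 51.4, 85.2]
orientation: [1.148, 2.922, 0.001]
ft_force: [0.3, -3.1, 5.5]
opening: 10.8
gripper_force: 60.3
```

```bash
python3 go.py; python3 rd.py 5
```

```text
t 17.15 pos [605.8  51.4  85.2] yaw 2.393 j6 -0.76 F [ 0.3 -3.1  5.5] Tz 0.260 T [-0.46  0.02] open 10.8 g 60
Tz mean 0.055 sd 0.065 F [ 0.1 -3.6  5.4]
t 17.40 pos [605.8  51.5  85.2] yaw 2.395 j6 -0.76 F [ 0.5 -3.8  6.1] Tz 0.039 T [-0.5  -0.06] open 10.5 g 60
```

Request:
arm_command(moves=[{"grip":0.008,"linear":[0,0,0.0003],"spin":0.1}])

```text
clock: 17.5
tool_pos: [605.9, 51.5, 85.0]
orientation: [1.292, 2.861, 0.001]
ft_force: [1.0, -4.3, 4.9]
opening: 10.7
gripper_force: 60.3
```

```bash
python3 go.py; python3 rd.py 5
```

```text
t 17.50 pos [605.9  51.5  85. ] yaw 2.293 j6 -0.66 F [ 1.  -4.3  4.9] Tz 0.292 T [-0.46 -0.09] open 10.7 g 60
Tz mean 0.059 sd 0.061 F [ 0.1 -3.4  5.7]
t 17.75 pos [605.9  51.5  84.9] yaw 2.295 j6 -0.66 F [-0.3 -3.5  5.5] Tz -0.000 T [-0.53 -0.03] open 10.6 g 60
```

Request:
arm_command(moves=[{"grip":0.008,"linear":[0,0,0.0003],"spin":0.1}])

```text
clock: 17.85
tool_pos: [605.9, 51.5, 84.7]
orientation: [1.434, 2.793, 0.001]
ft_force: [0.5, -3.1, 5.3]
opening: 10.8
gripper_force: 60.3
```

```bash
python3 go.py; python3 rd.py 5
```

```text
t 17.85 pos [605.9  51.5  84.7] yaw 2.193 j6 -0.56 F [ 0.5 -3.1  5.3] Tz 0.291 T [-0.48 -0.1 ] open 10.8 g 60
Tz mean 0.048 sd 0.067 F [ 0.5 -2.9  5.4]
t 18.10 pos [605.9  51.5  84.6] yaw 2.195 j6 -0.56 F [ 0.1 -3.5  4.4] Tz -0.012 T [-0.57 -0.04] open 10.4 g 60
```

Request:
arm_command(moves=[{"grip":0.008,"linear":[0,0,0.0003],"spin":0.1}])

```text
clock: 18.2
tool_pos: [605.9, 51.5, 84.4]
orientation: [1.571, 2.718, 0.001]
ft_force: [0.1, -2.4, 5.3]
opening: 10.2
gripper_force: 60.4
```

```bash
python3 go.py; python3 rd.py 5
```

```text
t 18.20 pos [605.9  51.5  84.4] yaw 2.093 j6 -0.46 F [ 0.1 -2.4  5.3] Tz 0.252 T [-0.44 -0.08] open 10.2 g 60
Tz mean 0.074 sd 0.085 F [ 0.2 -3.3  5.1]
t 18.45 pos [605.9  51.5  84.4] yaw 2.095 j6 -0.46 F [ 0.3 -1.6  5.3] Tz 0.023 T [-0.52 -0.02] open 10.9 g 60
```

Request:
arm_command(moves=[{"grip":0.008,"linear":[0,0,0.0003],"spin":0.1}])

```text
clock: 18.55
tool_pos: [606.0, 51.5, 84.2]
orientation: [1.705, 2.636, 0.001]
ft_force: [-0.5, -3.4, 6.5]
opening: 10.4
gripper_force: 60.5
```

```bash
python3 go.py; python3 rd.py 5
```

```text
t 18.55 pos [606.   51.5  84.2] yaw 1.993 j6 -0.36 F [-0.5 -3.4  6.5] Tz 0.284 T [-0.5  -0.02] open 10.4 g 61
Tz mean 0.110 sd 0.055 F [ 0.1 -3.2  6.3]
t 18.80 pos [606.   51.5  84.2] yaw 1.995 j6 -0.36 F [-0.2 -3.   5.9] Tz 0.128 T [-0.56 -0.03] open 10.3 g 60
```

Request:
arm_command(moves=[{"grip":0.008,"linear":[0,0,0.0003],"spin":0.1}])

```text
clock: 18.9
tool_pos: [606.0, 51.5, 84.1]
orientation: [1.834, 2.548, 0.002]
ft_force: [-0.5, -2.9, 7.4]
opening: 10.5
gripper_force: 60.7
```

```bash
python3 go.py; python3 rd.py 5
```

```text
t 18.90 pos [606.   51.5  84.1] yaw 1.894 j6 -0.26 F [-0.5 -2.9  7.4] Tz 0.379 T [-0.47 -0.02] open 10.5 g 61
Tz mean 0.147 sd 0.075 F [ 0.  -2.9  7.2]
t 19.15 pos [606.   51.5  84.1] yaw 1.895 j6 -0.26 F [ 0.1 -2.7  7.5] Tz 0.121 T [-0.54 -0.01] open 11.0 g 60
```

Request:
arm_command(moves=[{"grip":0.008,"linear":[0,0,0.0003],"spin":0.1}])

```text
clock: 19.25
tool_pos: [606.1, 51.5, 83.9]
orientation: [1.959, 2.453, 0.002]
ft_force: [-0.6, -2.4, 9.2]
opening: 10.8
gripper_force: 60.8
```

```bash
python3 go.py; python3 rd.py 5; python3 go.py 486.8 34.7 117 -45.7
```

```text
t 19.25 pos [606.1  51.5  83.9] yaw 1.794 j6 -0.16 F [-0.6 -2.4  9.2] Tz 0.397 T [-0.47  0.05] open 10.8 g 61
Tz mean 0.169 sd 0.066 F [-0.2 -2.7  7.5]
t 19.50 pos [606.1  51.5  83.9] yaw 1.795 j6 -0.16 F [-0.7 -2.8  7.4] Tz 0.130 T [-0.46  0.02] open 10.6 g 61
t 19.50 pos [606.1  51.5  83.9] yaw 1.795 j6 -0.16 F [-0.7 -2.8  7.4] Tz 0.130 T [-0.46  0.02] open 10.6 g 61
lin [ 0.0101 -0.1199 -0.0334] spin -0.549 j6 -0.70
lin [ 0.0101 -0.1199 -0.0334] spin 2.593 j6 2.44
lin [ 0.0101 -0.1199 -0.0334] spin 5.735 j6 5.58
```

Request:
arm_command(moves=[{"grip":0.036,"linear":[0,0,0],"spin":0},{"grip":0.036,"linear":[0,0,0],"spin":0},{"grip":0.036,"linear":[0,0,-0.02],"spin":0},{"grip":0.036,"linear":[0,0,-0.036],"spin":0},{"grip":0.036,"linear":[0.005,-0.045,-0.036],"spin":-0.14},{"grip":0.036,"linear":[0.01,-0.09,-0.036],"spin":-0.28},{"grip":0.036,"linear":[0.01,-0.12,-0.034],"spin":-0.42},{"grip":0.036,"linear":[0.01,-0.12,-0.034],"spin":-0.55},{"grip":0.036,"linear":[0.01,-0.12,-0.034],"spin":-0.55},{"grip":0.036,"linear":[0.01,-0.12,-0.034],"spin":-0.55}])

```text
clock: 20.5
tool_pos: [486.3, 35.3, 116.6]
orientation: [1.225, 2.893, 0.001]
ft_force: [-1.0, -0.1, 0.6]
opening: 36.2
gripper_force: 0.0
```

```bash
python3 go.py 486.8 34.7 86 -45.7
```

```text
t 20.50 pos [486.3  35.3 116.6] yaw 2.340 j6 -0.72 F [-1.  -0.1  0.6] Tz 0.020 T [-0.03  0.  ] open 36.2 g 0
lin [-0.0008 -0.0001  0.0306] spin -0.004 j6 -0.70
lin [-0.0008 -0.0001  0.0306] spin 3.138 j6 2.44
lin [-0.0008 -0.0001  0.0306] spin 6.280 j6 5.58
```

Grip, turn 0.6 freely, then take readings.

Request:
arm_command(moves=[{"grip":0.036,"linear":[0,0,0.014],"spin":0},{"grip":0.036,"linear":[0,0,0.025],"spin":0},{"grip":0.036,"linear":[0,0,0.03],"spin":0},{"grip":0.036,"linear":[0,0,0.03],"spin":0},{"grip":0.008,"linear":[0,0,0.03],"spin":0},{"grip":0.008,"linear":[0,0,0.03],"spin":0},{"grip":0.008,"linear":[0,0,0.03],"spin":0},{"grip":0.008,"linear":[0,0,0.03],"spin":0}])

```text
clock: 21.3
tool_pos: [486.8, 35.5, 87.2]
orientation: [1.221, 2.892, 0.002]
ft_force: [1.8, 3.5, 0.3]
opening: 10.4
gripper_force: 60.1
```

```bash
python3 rd.py 2
```

```text
Tz mean 0.149 sd 0.010 F [2.6 4.  0.9]
t 21.40 pos [486.7  35.5  87.2] yaw 2.343 j6 -0.72 F [2.9 4.1 1.2] Tz 0.158 T [ 0.7  -0.32] open 10.5 g 60
```

Request:
arm_command(moves=[{"grip":0.008,"linear":[0,0,0.0003],"spin":0.1},{"grip":0.008,"linear":[0,0,0.0006],"spin":0.2},{"grip":0.008,"linear":[0,0,0.0009],"spin":0.3},{"grip":0.008,"linear":[0,0,0.0012],"spin":0.4},{"grip":0.008,"linear":[0,0,0.0015],"spin":0.5},{"grip":0.008,"linear":[0,0,0.0015],"spin":0.5}])

```text
clock: 22.0
tool_pos: [486.8, 35.5, 85.6]
orientation: [1.901, 2.499, 0.003]
ft_force: [2.4, 3.4, 0.9]
opening: 10.5
gripper_force: 60.2
```

```bash
python3 rd.py 4
```

```text
Tz mean 0.011 sd 0.024 F [2.4 4.5 1.3]
t 22.20 pos [486.8  35.5  85.7] yaw 1.842 j6 -0.22 F [2.3 3.8 1.5] Tz 0.023 T [ 0.81 -0.37] open 10.3 g 60
```

Request:
arm_command(moves=[{"grip":0.008,"linear":[0,0,0.0003],"spin":0.1}])

```text
clock: 22.3
tool_pos: [486.8, 35.5, 85.4]
orientation: [2.024, 2.401, 0.003]
ft_force: [1.5, 4.9, 0.8]
opening: 10.6
gripper_force: 60.3
```

```bash
python3 go.py; python3 rd.py 5
```

```text
t 22.30 pos [486.8  35.5  85.4] yaw 1.741 j6 -0.12 F [1.5 4.9 0.8] Tz 0.333 T [ 0.88 -0.33] open 10.6 g 60
Tz mean 0.084 sd 0.055 F [2.2 5.1 1. ]
t 22.55 pos [486.8  35.6  85.4] yaw 1.743 j6 -0.12 F [1.9 4.8 0.9] Tz 0.097 T [ 0.79 -0.4 ] open 10.9 g 60
```

Request:
arm_command(moves=[{"grip":0.008,"linear":[0,0,0.0003],"spin":0.1}])

```text
clock: 22.65
tool_pos: [486.8, 35.6, 85.1]
orientation: [2.141, 2.297, 0.003]
ft_force: [2.7, 5.0, 1.0]
opening: 10.9
gripper_force: 60.3
```

```bash
python3 go.py; python3 rd.py 5
```

```text
t 22.65 pos [486.8  35.6  85.1] yaw 1.641 j6 -0.02 F [2.7 5.  1. ] Tz 0.300 T [ 0.89 -0.33] open 10.9 g 60
Tz mean 0.080 sd 0.047 F [2.6 4.4 1.3]
t 22.90 pos [486.8  35.5  85.1] yaw 1.642 j6 -0.02 F [3.  3.7 1.6] Tz 0.053 T [ 0.79 -0.35] open 11.0 g 60
```

Request:
arm_command(moves=[{"grip":0.008,"linear":[0,0,0.0003],"spin":0.1}])

```text
clock: 23.0
tool_pos: [486.8, 35.5, 84.8]
orientation: [2.254, 2.187, 0.004]
ft_force: [2.4, 5.4, 1.8]
opening: 10.7
gripper_force: 60.3
```

```bash
python3 go.py; python3 rd.py 5
```

```text
t 23.00 pos [486.8  35.5  84.8] yaw 1.541 j6 0.08 F [2.4 5.4 1.8] Tz 0.312 T [ 0.79 -0.35] open 10.7 g 60
Tz mean 0.071 sd 0.057 F [2.9 4.9 1.2]
t 23.25 pos [486.8  35.6  84.8] yaw 1.542 j6 0.08 F [2.9 5.1 0.8] Tz 0.027 T [ 0.84 -0.4 ] open 10.5 g 60
```

Request:
arm_command(moves=[{"grip":0.008,"linear":[0,0,0.0003],"spin":0.1}])

```text
clock: 23.35
tool_pos: [486.9, 35.6, 84.5]
orientation: [2.36, 2.072, 0.004]
ft_force: [2.2, 5.8, 2.2]
opening: 10.4
gripper_force: 60.4
```

```bash
python3 go.py; python3 rd.py 5
```

```text
t 23.35 pos [486.9  35.6  84.5] yaw 1.441 j6 0.18 F [2.2 5.8 2.2] Tz 0.328 T [ 0.91 -0.31] open 10.4 g 60
Tz mean 0.077 sd 0.042 F [2.5 4.8 1.3]
t 23.60 pos [486.9  35.6  84.5] yaw 1.442 j6 0.18 F [1.8 5.3 0.8] Tz 0.067 T [ 0.87 -0.38] open 10.7 g 60
```

Request:
arm_command(moves=[{"grip":0.008,"linear":[0,0,0.0003],"spin":0.1}])

```text
clock: 23.7
tool_pos: [486.9, 35.6, 84.3]
orientation: [2.461, 1.952, 0.004]
ft_force: [2.9, 4.9, 2.7]
opening: 10.9
gripper_force: 60.6
```

```bash
python3 go.py; python3 rd.py 5
```

```text
t 23.70 pos [486.9  35.6  84.3] yaw 1.341 j6 0.28 F [2.9 4.9 2.7] Tz 0.386 T [ 0.95 -0.27] open 10.9 g 61
Tz mean 0.089 sd 0.070 F [2.3 5.2 2. ]
t 23.95 pos [486.9  35.6  84.3] yaw 1.342 j6 0.28 F [2.2 4.2 2.3] Tz 0.042 T [ 0.86 -0.3 ] open 10.4 g 60
```

Request:
arm_command(moves=[{"grip":0.008,"linear":[0,0,0.0003],"spin":0.1}])

```text
clock: 24.05
tool_pos: [486.9, 35.6, 84.1]
orientation: [2.555, 1.826, 0.004]
ft_force: [2.5, 4.9, 5.1]
opening: 10.8
gripper_force: 60.8
```

```bash
python3 go.py; python3 rd.py 5
```

```text
t 24.05 pos [486.9  35.6  84.1] yaw 1.241 j6 0.38 F [2.5 4.9 5.1] Tz 0.349 T [ 0.93 -0.15] open 10.8 g 61
Tz mean 0.142 sd 0.078 F [2.4 4.9 3.2]
t 24.30 pos [486.9  35.6  84.1] yaw 1.243 j6 0.38 F [2.1 5.2 3.3] Tz 0.128 T [ 0.87 -0.25] open 10.8 g 61
```

Request:
arm_command(moves=[{"grip":0.008,"linear":[0,0,0.0003],"spin":0.1}])

```text
clock: 24.4
tool_pos: [486.9, 35.6, 84.0]
orientation: [2.643, 1.697, 0.004]
ft_force: [0.9, 5.0, 5.8]
opening: 10.5
gripper_force: 61.0
```

```bash
python3 go.py; python3 rd.py 5; python3 go.py 537.7 102.3 117 72.3
```

```text
t 24.40 pos [486.9  35.6  84. ] yaw 1.141 j6 0.48 F [0.9 5.  5.8] Tz 0.361 T [ 1.01 -0.13] open 10.5 g 61
Tz mean 0.182 sd 0.066 F [1.8 4.8 4.6]
t 24.65 pos [486.9  35.6  84. ] yaw 1.143 j6 0.48 F [2.1 5.1 4.5] Tz 0.159 T [ 0.87 -0.21] open 10.5 g 61
t 24.65 pos [486.9  35.6  84. ] yaw 1.143 j6 0.48 F [2.1 5.1 4.5] Tz 0.159 T [ 0.87 -0.21] open 10.5 g 61
lin [ 0.0818  0.0186 -0.0328] spin -3.261 j6 -2.65
lin [ 0.0818  0.0186 -0.0328] spin -0.119 j6 0.50
lin [ 0.0818  0.0186 -0.0328] spin 3.023 j6 3.64
```

Request:
arm_command(moves=[{"grip":0.036,"linear":[0,0,0],"spin":0},{"grip":0.036,"linear":[0,0,0],"spin":0},{"grip":0.036,"linear":[0,0,-0.02],"spin":0},{"grip":0.036,"linear":[0,0,-0.036],"spin":0},{"grip":0.036,"linear":[0.042,0.009,-0.036],"spin":-0.12},{"grip":0.036,"linear":[0.082,0.0186,-0.034],"spin":-0.12},{"grip":0.036,"linear":[0.082,0.0186,-0.034],"spin":-0.12},{"grip":0.036,"linear":[0.082,0.0186,-0.034],"spin":-0.12}])

```text
clock: 25.45
tool_pos: [536.1, 101.8, 116.3]
orientation: [-2.534, -1.856, 0.004]
ft_force: [0.1, 0.2, 0.2]
opening: 36.0
gripper_force: 0.0
```

```bash
python3 go.py 537.7 102.3 86 72.3
```

```text
t 25.45 pos [536.1 101.8 116.3] yaw 1.264 j6 0.47 F [0.1 0.2 0.2] Tz -0.025 T [ 0.1  -0.03] open 36.0 g 0
lin [0.001  0.0014 0.0303] spin -3.139 j6 -2.64
lin [0.001  0.0014 0.0303] spin 0.002 j6 0.50
lin [0.001  0.0014 0.0303] spin 3.144 j6 3.64
```

Request:
arm_command(moves=[{"grip":0.036,"linear":[0,0.001,0.014],"spin":0},{"grip":0.036,"linear":[0,0.001,0.025],"spin":0},{"grip":0.036,"linear":[0,0.001,0.03],"spin":0},{"grip":0.036,"linear":[0,0.001,0.03],"spin":0},{"grip":0.008,"linear":[0,0.001,0.03],"spin":0},{"grip":0.008,"linear":[0,0.001,0.03],"spin":0},{"grip":0.008,"linear":[0,0.001,0.03],"spin":0},{"grip":0.008,"linear":[0,0.001,0.03],"spin":0}])

```text
clock: 26.25
tool_pos: [538.3, 101.4, 87.7]
orientation: [2.534, 1.855, 0.001]
ft_force: [0.0, -1.8, 2.1]
opening: 10.7
gripper_force: 60.0
```

```bash
python3 rd.py 2
```

```text
Tz mean 0.173 sd 0.026 F [ 1.4 -2.   3.6]
t 26.35 pos [538.3 101.4  87.6] yaw 1.263 j6 0.47 F [ 1.6 -1.8  3.4] Tz 0.147 T [-0.36 -0.04] open 10.8 g 60
```

Request:
arm_command(moves=[{"grip":0.008,"linear":[0,0,0.0003],"spin":0.1},{"grip":0.008,"linear":[0,0,0.0006],"spin":0.2},{"grip":0.008,"linear":[0,0,0.0009],"spin":0.3},{"grip":0.008,"linear":[0,0,0.0012],"spin":0.4},{"grip":0.008,"linear":[0,0,0.0015],"spin":0.5},{"grip":0.008,"linear":[0,0,0.0015],"spin":0.5}])

```text
clock: 26.95
tool_pos: [537.7, 101.8, 86.1]
orientation: [-2.916, -1.168, -0.0]
ft_force: [-0.2, -0.2, 6.2]
opening: 10.7
gripper_force: 60.3
```

```bash
python3 rd.py 4
```

```text
Tz mean -0.021 sd 0.031 F [-0.6 -0.8  5.3]
t 27.15 pos [537.7 101.7  86.1] yaw 0.763 j6 0.97 F [-0.4 -0.5  4.8] Tz -0.031 T [-0.12  0.23] open 10.5 g 60
```

Request:
arm_command(moves=[{"grip":0.008,"linear":[0,0,0.0003],"spin":0.1}])

```text
clock: 27.25
tool_pos: [537.6, 101.9, 85.8]
orientation: [-2.971, -1.02, -0.0]
ft_force: [-1.7, 0.7, 5.8]
opening: 10.2
gripper_force: 60.5
```

```bash
python3 go.py; python3 rd.py 5
```

```text
t 27.25 pos [537.6 101.9  85.8] yaw 0.661 j6 1.08 F [-1.7  0.7  5.8] Tz 0.289 T [0.07 0.33] open 10.2 g 60
Tz mean 0.052 sd 0.038 F [-1.4 -0.6  5.1]
t 27.50 pos [537.6 101.9  85.8] yaw 0.663 j6 1.07 F [-2.1 -0.2  5.1] Tz 0.057 T [-0.02  0.26] open 10.9 g 60
```

Request:
arm_command(moves=[{"grip":0.008,"linear":[0,0,0.0003],"spin":0.1}])

```text
clock: 27.6
tool_pos: [537.5, 102.0, 85.5]
orientation: [-3.018, -0.87, 0.0]
ft_force: [-2.0, 0.9, 5.4]
opening: 10.8
gripper_force: 60.5
```

```bash
python3 go.py; python3 rd.py 5
```

```text
t 27.60 pos [537.5 102.   85.5] yaw 0.561 j6 1.18 F [-2.   0.9  5.4] Tz 0.250 T [0.07 0.37] open 10.8 g 61
Tz mean 0.074 sd 0.069 F [-1.7 -0.1  5.5]
t 27.85 pos [537.5 102.   85.5] yaw 0.563 j6 1.17 F [-1.2  0.4  5.5] Tz 0.021 T [-0.    0.28] open 10.8 g 60
```

Request:
arm_command(moves=[{"grip":0.008,"linear":[0,0,0.0003],"spin":0.1}])

```text
clock: 27.95
tool_pos: [537.5, 102.1, 85.2]
orientation: [-3.058, -0.718, 0.0]
ft_force: [-2.6, 1.0, 5.8]
opening: 10.8
gripper_force: 60.5
```

```bash
python3 go.py; python3 rd.py 5
```

```text
t 27.95 pos [537.5 102.1  85.2] yaw 0.461 j6 1.28 F [-2.6  1.   5.8] Tz 0.282 T [0.25 0.41] open 10.8 g 61
Tz mean 0.047 sd 0.065 F [-1.7  0.2  5.5]
t 28.20 pos [537.5 102.1  85.2] yaw 0.463 j6 1.27 F [-2.1  0.2  5.4] Tz -0.012 T [0.08 0.32] open 10.6 g 60
```

Request:
arm_command(moves=[{"grip":0.008,"linear":[0,0,0.0003],"spin":0.1}])

```text
clock: 28.3
tool_pos: [537.4, 102.2, 85.0]
orientation: [-3.089, -0.564, 0.0]
ft_force: [-2.9, 1.3, 7.0]
opening: 10.7
gripper_force: 60.8
```

```bash
python3 go.py; python3 rd.py 5
```

```text
t 28.30 pos [537.4 102.2  85. ] yaw 0.361 j6 1.38 F [-2.9  1.3  7. ] Tz 0.301 T [0.32 0.45] open 10.7 g 61
Tz mean 0.081 sd 0.091 F [-2.8  0.7  7. ]
t 28.55 pos [537.4 102.2  85. ] yaw 0.363 j6 1.37 F [-2.2 -0.4  6.2] Tz -0.035 T [0.13 0.4 ] open 10.7 g 61
```

Request:
arm_command(moves=[{"grip":0.008,"linear":[0,0,0.0003],"spin":0.1}])

```text
clock: 28.65
tool_pos: [537.4, 102.4, 84.9]
orientation: [-3.114, -0.409, 0.0]
ft_force: [-2.3, 1.6, 8.6]
opening: 10.6
gripper_force: 61.0
```

```bash
python3 go.py; python3 rd.py 5
```

```text
t 28.65 pos [537.4 102.4  84.9] yaw 0.261 j6 1.47 F [-2.3  1.6  8.6] Tz 0.401 T [0.36 0.54] open 10.6 g 61
Tz mean 0.132 sd 0.080 F [-2.7  1.   7.2]
t 28.90 pos [537.4 102.4  84.9] yaw 0.263 j6 1.47 F [-3.1  0.8  7.8] Tz 0.076 T [0.24 0.46] open 10.5 g 61
```

Request:
arm_command(moves=[{"grip":0.008,"linear":[0,0,0.0003],"spin":0.1}])

```text
clock: 29.0
tool_pos: [537.4, 102.5, 84.8]
orientation: [-3.13, -0.253, 0.0]
ft_force: [-3.3, 3.0, 9.5]
opening: 10.6
gripper_force: 61.2
```

```bash
python3 go.py; python3 rd.py 5; python3 go.py 554 -16.8 117 28.2
```

```text
t 29.00 pos [537.4 102.5  84.8] yaw 0.161 j6 1.57 F [-3.3  3.   9.5] Tz 0.442 T [0.47 0.62] open 10.6 g 61
Tz mean 0.179 sd 0.071 F [-3.2  1.5  8.4]
t 29.25 pos [537.4 102.5  84.8] yaw 0.163 j6 1.57 F [-3.   0.8  8.2] Tz 0.113 T [0.33 0.54] open 10.5 g 61
t 29.25 pos [537.4 102.5  84.8] yaw 0.163 j6 1.57 F [-3.   0.8  8.2] Tz 0.113 T [0.33 0.54] open 10.5 g 61
lin [-0.003   0.1204 -0.0324] spin -3.471 j6 -2.09
lin [-0.003   0.1204 -0.0324] spin -0.329 j6 1.05
lin [-0.003   0.1204 -0.0324] spin 2.813 j6 4.19
```

Request:
arm_command(moves=[{"grip":0.036,"linear":[0,0,0],"spin":0},{"grip":0.036,"linear":[0,0,0],"spin":0},{"grip":0.036,"linear":[0,0,-0.02],"spin":0},{"grip":0.036,"linear":[0,0,-0.036],"spin":0},{"grip":0.036,"linear":[0,0.045,-0.036],"spin":-0.14},{"grip":0.036,"linear":[-0.002,0.09,-0.036],"spin":-0.28},{"grip":0.036,"linear":[-0.003,0.12,-0.034],"spin":-0.33},{"grip":0.036,"linear":[-0.003,0.12,-0.034],"spin":-0.33},{"grip":0.036,"linear":[-0.003,0.12,-0.034],"spin":-0.33}])

```text
clock: 30.15
tool_pos: [554.0, -17.6, 117.3]
orientation: [-3.047, -0.763, 0.001]
ft_force: [0.9, 0.7, -0.3]
opening: 36.1
gripper_force: 0.0
```

```bash
python3 go.py 554 -16.8 86 28.2
```

```text
t 30.15 pos [554.  -17.6 117.3] yaw 0.490 j6 1.03 F [ 0.9  0.7 -0.3] Tz -0.011 T [0.01 0.  ] open 36.1 g 0
lin [ 0.0004 -0.0007  0.0313] spin -3.143 j6 -2.09
lin [ 0.0004 -0.0007  0.0313] spin -0.002 j6 1.05
lin [ 0.0004 -0.0007  0.0313] spin 3.140 j6 4.19
```

Request:
arm_command(moves=[{"grip":0.036,"linear":[0,0,0.014],"spin":0},{"grip":0.036,"linear":[0,0,0.025],"spin":0},{"grip":0.036,"linear":[0,0,0.031],"spin":0},{"grip":0.036,"linear":[0,0,0.031],"spin":0},{"grip":0.008,"linear":[0,0,0.031],"spin":0},{"grip":0.008,"linear":[0,0,0.031],"spin":0},{"grip":0.008,"linear":[0,0,0.031],"spin":0},{"grip":0.008,"linear":[0,0,0.031],"spin":0}])

```text
clock: 30.95
tool_pos: [554.3, -16.5, 87.3]
orientation: [-3.046, -0.765, -0.001]
ft_force: [-1.3, 5.3, 3.1]
opening: 11.0
gripper_force: 59.6
```

```bash
python3 rd.py 2
```

```text
Tz mean -0.159 sd 0.005 F [-1.2  4.9  4.3]
t 31.05 pos [554.3 -16.6  87.3] yaw 0.492 j6 1.03 F [-0.9  4.7  4.1] Tz -0.154 T [0.81 0.25] open 10.8 g 60
```

Request:
arm_command(moves=[{"grip":0.008,"linear":[0,0,0.0003],"spin":0.1},{"grip":0.008,"linear":[0,0,0.0006],"spin":0.2},{"grip":0.008,"linear":[0,0,0.0009],"spin":0.3},{"grip":0.008,"linear":[0,0,0.0012],"spin":0.4},{"grip":0.008,"linear":[0,0,0.0015],"spin":0.5},{"grip":0.008,"linear":[0,0,0.0015],"spin":0.5}])

```text
clock: 31.65
tool_pos: [554.2, -16.5, 85.8]
orientation: [-3.14, 0.013, -0.0]
ft_force: [-1.6, 5.4, 4.2]
opening: 10.6
gripper_force: 59.7
```

```bash
python3 rd.py 4
```

```text
Tz mean 0.011 sd 0.030 F [-1.9  5.3  4.6]
t 31.85 pos [554.2 -16.5  85.8] yaw -0.007 j6 1.53 F [-1.6  5.4  4.2] Tz 0.045 T [0.91 0.31] open 10.3 g 60
```

Request:
arm_command(moves=[{"grip":0.008,"linear":[0,0,0.0003],"spin":0.1}])

```text
clock: 31.95
tool_pos: [554.2, -16.5, 85.5]
orientation: [-3.136, 0.171, -0.0]
ft_force: [-3.1, 5.9, 5.0]
opening: 10.7
gripper_force: 59.7
```

```bash
python3 go.py; python3 rd.py 5
```

```text
t 31.95 pos [554.2 -16.5  85.5] yaw -0.109 j6 1.63 F [-3.1  5.9  5. ] Tz 0.272 T [0.93 0.36] open 10.7 g 60
Tz mean 0.085 sd 0.060 F [-1.6  5.6  4.1]
t 32.20 pos [554.2 -16.5  85.5] yaw -0.107 j6 1.63 F [-2.2  5.7  4.1] Tz 0.073 T [0.88 0.36] open 10.7 g 60
```

Request:
arm_command(moves=[{"grip":0.008,"linear":[0,0,0.0003],"spin":0.1}])

```text
clock: 32.3
tool_pos: [554.2, -16.5, 85.2]
orientation: [-3.123, 0.327, -0.0]
ft_force: [-1.2, 5.9, 4.3]
opening: 10.4
gripper_force: 59.7
```

```bash
python3 go.py; python3 rd.py 5
```

```text
t 32.30 pos [554.2 -16.5  85.2] yaw -0.209 j6 1.73 F [-1.2  5.9  4.3] Tz 0.255 T [0.93 0.34] open 10.4 g 60
Tz mean 0.058 sd 0.052 F [-2.   5.4  4.5]
t 32.55 pos [554.2 -16.5  85.2] yaw -0.207 j6 1.73 F [-1.5  4.9  4.6] Tz 0.056 T [0.89 0.36] open 10.6 g 60
```

Request:
arm_command(moves=[{"grip":0.008,"linear":[0,0,0.0003],"spin":0.1}])

```text
clock: 32.65
tool_pos: [554.2, -16.5, 84.9]
orientation: [-3.103, 0.483, -0.0]
ft_force: [-1.7, 5.8, 4.6]
opening: 10.7
gripper_force: 59.7
```

```bash
python3 go.py; python3 rd.py 5
```

```text
t 32.65 pos [554.2 -16.5  84.9] yaw -0.309 j6 1.83 F [-1.7  5.8  4.6] Tz 0.282 T [0.98 0.37] open 10.7 g 60
Tz mean 0.069 sd 0.072 F [-1.7  5.8  4.5]
t 32.90 pos [554.2 -16.5  84.9] yaw -0.307 j6 1.83 F [-1.8  5.8  4.3] Tz 0.041 T [0.91 0.36] open 10.5 g 60
```

Request:
arm_command(moves=[{"grip":0.008,"linear":[0,0,0.0003],"spin":0.1}])

```text
clock: 33.0
tool_pos: [554.2, -16.5, 84.8]
orientation: [-3.075, 0.638, 0.0]
ft_force: [-2.1, 6.0, 5.8]
opening: 10.8
gripper_force: 60.0
```

```bash
python3 go.py; python3 rd.py 5
```

```text
t 33.00 pos [554.2 -16.5  84.8] yaw -0.409 j6 1.93 F [-2.1  6.   5.8] Tz 0.323 T [1.   0.43] open 10.8 g 60
Tz mean 0.068 sd 0.051 F [-2.4  5.4  5. ]
t 33.25 pos [554.2 -16.5  84.8] yaw -0.407 j6 1.93 F [-2.5  5.1  4.9] Tz 0.050 T [0.92 0.36] open 10.4 g 60
```

Request:
arm_command(moves=[{"grip":0.008,"linear":[0,0,0.0003],"spin":0.1}])

```text
clock: 33.35
tool_pos: [554.2, -16.5, 84.6]
orientation: [-3.039, 0.79, 0.0]
ft_force: [-2.7, 5.9, 7.4]
opening: 10.6
gripper_force: 60.2
```

```bash
python3 go.py; python3 rd.py 5
```

```text
t 33.35 pos [554.2 -16.5  84.6] yaw -0.509 j6 2.03 F [-2.7  5.9  7.4] Tz 0.332 T [0.97 0.52] open 10.6 g 60
Tz mean 0.134 sd 0.071 F [-2.1  5.4  6.3]
t 33.60 pos [554.2 -16.4  84.6] yaw -0.507 j6 2.03 F [-2.7  5.9  6.6] Tz 0.058 T [0.95 0.44] open 10.9 g 60
```

Request:
arm_command(moves=[{"grip":0.008,"linear":[0,0,0.0003],"spin":0.1}])

```text
clock: 33.7
tool_pos: [554.2, -16.5, 84.5]
orientation: [-2.996, 0.941, 0.0]
ft_force: [-3.5, 6.2, 7.6]
opening: 10.6
gripper_force: 60.3
```

```bash
python3 go.py; python3 rd.py 6
```

```text
t 33.70 pos [554.2 -16.5  84.5] yaw -0.609 j6 2.13 F [-3.5  6.2  7.6] Tz 0.446 T [0.97 0.6 ] open 10.6 g 60
Tz mean 0.151 sd 0.066 F [-2.4  5.9  6.9]
t 34.00 pos [554.2 -16.4  84.5] yaw -0.607 j6 2.13 F [-2.8  6.8  6.8] Tz 0.127 T [0.98 0.53] open 10.9 g 60
```

Request:
arm_command(moves=[{"grip":0.008,"linear":[0,0,0.0002],"spin":0.08}])

```text
clock: 34.1
tool_pos: [554.2, -16.4, 84.4]
orientation: [-2.956, 1.059, 0.0]
ft_force: [-2.1, 6.4, 8.3]
opening: 10.7
gripper_force: 60.4
```

```bash
python3 go.py; python3 rd.py 5;python3 go.py 605.7 51.4 117 102.8
```

```text
t 34.10 pos [554.2 -16.4  84.4] yaw -0.688 j6 2.21 F [-2.1  6.4  8.3] Tz 0.420 T [1.04 0.63] open 10.7 g 60
Tz mean 0.240 sd 0.052 F [-2.4  5.9  7.5]
t 34.35 pos [554.2 -16.4  84.4] yaw -0.687 j6 2.21 F [-2.6  6.   6.9] Tz 0.224 T [0.94 0.58] open 10.6 g 60
t 34.35 pos [554.2 -16.4  84.4] yaw -0.687 j6 2.21 F [-2.6  6.   6.9] Tz 0.224 T [0.94 0.58] open 10.6 g 60
lin [-0.0032 -0.0852 -0.0325] spin -5.622 j6 -3.28
lin [-0.0032 -0.0852 -0.0325] spin -2.481 j6 -0.14
lin [-0.0032 -0.0852 -0.0325] spin 0.661 j6 3.00
```

All four knobs are snugged. Later knobs can relieve earlier ones, so I'm feeling knobs 1 and 3 again.

Request:
arm_command(moves=[{"grip":0.036,"linear":[0,0,0],"spin":0},{"grip":0.036,"linear":[0,0,0],"spin":0},{"grip":0.036,"linear":[0,0,-0.02],"spin":0},{"grip":0.036,"linear":[0,0,-0.036],"spin":0},{"grip":0.036,"linear":[0,-0.045,-0.036],"spin":-2.48},{"grip":0.036,"linear":[-0.003,-0.085,-0.034],"spin":-2.48},{"grip":0.036,"linear":[-0.003,-0.085,-0.034],"spin":-2.48},{"grip":0.036,"linear":[-0.003,-0.085,-0.034],"spin":-2.48},{"grip":0.036,"linear":[-0.003,-0.085,-0.034],"spin":-2.48},{"grip":0.036,"linear":[-0.003,-0.085,-0.034],"spin":-2.48}])

```text
clock: 35.35
tool_pos: [606.1, 49.8, 116.8]
orientation: [3.122, 0.344, -0.0]
ft_force: [0.6, -0.6, 0.9]
opening: 36.0
gripper_force: 0.0
```

Request:
arm_command(moves=[{"grip":0.036,"linear":[0,0,0],"spin":-1.4},{"grip":0.036,"linear":[0,0,0],"spin":-1.4},{"grip":0.036,"linear":[0,0,0],"spin":-1.4},{"grip":0.036,"linear":[0,0,0],"spin":-1.4},{"grip":0.036,"linear":[0,0,0],"spin":-1.4},{"grip":0.036,"linear":[0,0,0],"spin":-1.4},{"grip":0.036,"linear":[0,0,0],"spin":-1.4},{"grip":0.036,"linear":[0,0,0],"spin":-1.4},{"grip":0.036,"linear":[0,0,0],"spin":-1.4},{"grip":0.036,"linear":[0,0,0],"spin":-1.4}])

```text
clock: 36.35
tool_pos: [606.1, 49.6, 116.9]
orientation: [2.17, 2.271, -0.001]
ft_force: [0.2, 0.3, 0.7]
opening: 36.3
gripper_force: 0.0
```

```bash
python3 go.py 606 51.4 84 102.8
```

```text
t 36.35 pos [606.1  49.6 116.9] yaw 1.616 j6 0.02 F [0.2 0.3 0.7] Tz -0.011 T [-0.02 -0.02] open 36.3 g 0
lin [0.0018 0.     0.0329] spin -3.319 j6 -3.28
lin [0.0018 0.     0.0329] spin -0.178 j6 -0.14
lin [0.0018 0.     0.0329] spin 2.964 j6 3.00
```

Request:
arm_command(moves=[{"grip":0.036,"linear":[0.001,0,0],"spin":-0.14},{"grip":0.036,"linear":[0.001,0,0.013],"spin":-0.18},{"grip":0.036,"linear":[0.001,0,0.027],"spin":-0.18},{"grip":0.036,"linear":[0.001,0,0.032],"spin":-0.18},{"grip":0.036,"linear":[0.001,0,0.032],"spin":-0.18},{"grip":0.008,"linear":[0.001,0,0.032],"spin":-0.18},{"grip":0.008,"linear":[0.001,0,0.032],"spin":-0.18},{"grip":0.008,"linear":[0.001,0,0.032],"spin":-0.18},{"grip":0.008,"linear":[0.001,0,0.032],"spin":-0.18}])

```text
clock: 37.25
tool_pos: [606.1, 51.1, 86.1]
orientation: [1.96, 2.453, 0.0]
ft_force: [-1.3, -1.0, 3.3]
opening: 10.7
gripper_force: 59.6
```

```bash
python3 rd.py 5
```

```text
Tz mean 0.190 sd 0.023 F [-1.8 -0.9  5.2]
t 37.50 pos [606.1  51.1  86. ] yaw 1.793 j6 -0.16 F [-1.6 -0.7  5.5] Tz 0.199 T [-0.19  0.33] open 10.6 g 60
```

Request:
arm_command(moves=[{"grip":0.008,"linear":[0,0,0.0001],"spin":0.04}])

```text
clock: 37.6
tool_pos: [606.1, 51.1, 86.0]
orientation: [2.01, 2.413, 0.0]
ft_force: [-2.6, -1.3, 6.1]
opening: 10.8
gripper_force: 60.1
```

```bash
python3 go.py; python3 rd.py 5
```

```text
t 37.60 pos [606.1  51.1  86. ] yaw 1.753 j6 -0.12 F [-2.6 -1.3  6.1] Tz 0.407 T [-0.22  0.34] open 10.8 g 60
Tz mean 0.351 sd 0.029 F [-1.3 -1.   5.7]
t 37.85 pos [606.1  51.1  86. ] yaw 1.754 j6 -0.12 F [-0.9 -0.9  5.5] Tz 0.320 T [-0.19  0.33] open 10.6 g 60
```

Knob 1 still reads about 44 N, so the cross-loading is fine. I'll release, retreat and hand in.

Request:
arm_command(moves=[{"grip":0.04,"linear":[0,0,0],"spin":0},{"grip":0.04,"linear":[0,0,0],"spin":0},{"grip":0.04,"linear":[0,0,0],"spin":0},{"grip":0.04,"linear":[0,0,-0.02],"spin":0},{"grip":0.04,"linear":[0,0,-0.05],"spin":0},{"grip":0.04,"linear":[0,0,-0.09],"spin":0},{"grip":0.04,"linear":[0,0,-0.12],"spin":0},{"grip":0.04,"linear":[0,0,-0.12],"spin":0},{"grip":0.04,"linear":[0,0,-0.12],"spin":0}])

```text
clock: 38.75
tool_pos: [605.9, 51.4, 205.4]
orientation: [2.01, 2.413, 0.001]
ft_force: [-0.1, -0.2, -0.3]
opening: 40.2
gripper_force: 0.0
```

```bash
python3 go.py; python3 -c "
from cell import *
print(finish_job())"
```

```text
t 38.75 pos [605.9  51.4 205.4] yaw 1.753 j6 -0.12 F [-0.1 -0.2 -0.3] Tz -0.012 T [0.02 0.03] open 40.2 g 0
the job is handed in; nothing more can be done
None
```

I tightened all four knobs in the order 1-3-2-4 over two rounds, each to about 35–47 N by torque, and handed the job in at about 39 s; a final re-feel of knob 1, nudging it up to 0.04 rad tighter, read about 44 N, but I did not re-check 2, 3 and 4 or take a closing picture.

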